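# Set out the condiment row on the buffet stand, mirrored for the guests

## Robot

A 6-joint arm with a two-finger parallel gripper is mounted at the origin on the work surface. World frame = base frame: x ahead of the robot, y to its left, z up, the work surface at z = 0. Lengths are in m, angles in degrees, forces in N, time in s.
With the tool pointing down it reaches from about 0.375 to 0.9 m from the base axis. Payload 3.1 kg.
Tool frame: the origin (TCP) lies at the very end of the fingers, on their centre line; the grasp point (between the pads) lies 19 mm behind it (bot.hold_point_z is the z of the grasp point in the tool frame, in m); z points along the fingers, y is the line along which they close (so a half turn about z gives the same grasp; the last joint's range is limited). The gripper opens to 87 mm and grips with 3 to 60 N. Pads are 19 mm wide; open, the fingers measure 117 mm over their backs; the gripper's body (75 mm by 190 mm) begins 51 mm behind the grasp point.
Start: joints at [-78.868, 30.224, 82.088, -0, 67.689, -10.227], TCP at [0.228, -0.582, 0.186] pointing down, gripper open.
Joint ranges: [-176.69, 176.69], [-43.24, 126.21], [12.49, 139.97], [-82, 262], [0, 151.66], [-163.58, 163.58]. Speed limits (degrees/s): [159.86, 159.86, 180, 180, 180, 180].

## Interface

Orientations are given as a 3x3 rotation matrix whose columns are the frame's x, y, z axes.
In Python, from rig import bot, capture, camera_model gives the robot as it stands.
- The arm moves only by the tool apply_moves, never from a script. Its argument "plan" is text: rows parted by semicolons, each of 6 numbers parted by spaces: the shift along the tool's x, y, z in units of 0.05 m (1.0 is 0.05 m), then the turn, a rotation vector about the tool's x, y, z in units of 360 degrees (1.0 is 360 degrees). In form: dx dy dz ax ay az; .... A call has 1 to 10 rows; each row shifts and turns the commanded pose from where the row before left it, along the tool's axes as they then stand; what a row does not reach is not made up. A row lasts 1/12 s, in which the tool goes at most 41.7 mm and 7.16 degrees, less where a joint would pass 70% of its speed; a pose out of reach is approached as far as the arm can. A call with a number of a shift or a turn outside -1 to 1 is refused whole. A call with a gripper value outside its range is refused whole. "gripper" is the gripper command: -1 is shut, 1 is fully open, values between are in proportion, set as the call begins (left out, the last holds). The fingers move at their own pace and stop on an object; the grip force is fixed at half the most. Time passes only in rows, so rows that do not move let the fingers close. It gives the time, the measured TCP pose, the force, the opening and the grip force at its end, in the units of the state.
- bot.read_state(): the state, without advancing time (a new reading comes with each control period).
- capture(name): name is "side" or "top"; returns the picture (400x640x3 uint8, red, green, blue); there is no depth.
- camera_model(name): a dict with "vertical_fov" (degrees; the focal length in pixels is half the picture's height over the tangent of half this angle, whatever the lens; pixels are square), "cx", "cy" (the principal point, pixels), "dist" ([k1, k2, p1, p2, k3] as OpenCV has them; the pictures are not rectified), "position" and "rotation" of the camera in the world. Camera axes: x right, y down, z forward; pixel columns grow to the right and rows downward; lengths in m; the calibration is good to about 2 mm. A picture is of the moment at which its call begins. camera_model takes no time and is no camera call.
- bot.hand_in(): hands the job in; it is judged then, once.
The state is a dict: "time_s": time; "joint_positions": joint angles; "qvel": joint speeds; "tau": joint torques, N m; "position": TCP position; "tcp_rot": TCP orientation; "force": force on the tool from outside, world axes, zero at the start; "moment": the same for the moment, N m; "opening": opening from 0.0 (shut) to 1.0 (fully open); "grasp_force": force on a finger pad.
Only numpy, scipy, OpenCV 4.12 (cv2) and the standard library are available. Lean on these libraries where they do the work, as an engineer would, in place of code of your own. Each camera call takes 0.05 s, during which the arm holds its last target. There are 200 camera calls.

## Task

Move the four condiment pieces from the steel draining tray into the wooden buffet stand, one to each well and in reverse order: seen from the robot, the piece that now stands leftmost in the tray goes into the rightmost well, the second from the left into the second well from the right, and so on. Set each one upright, flat on the floor of its well; do not drop them or knock any of them over, and leave the coffee mug where it is.

Things in the scene. Friction and masses are not known exactly. Their poses are not given: they have to be found in the camera images.
- mill: Pepper mill of dark wood, round, 97 mm high: foot 46 mm across up to 16 mm, straight column 36 mm across from 24 to 72 mm (grip here), head 41 mm across at 76 to 82 mm, small steel ball on top. About 160 g. Origin: centre of its underside; z up. Loose; starts upright on a rest pad.
- shaker: Salt shaker of plain steel, a round cylinder 42 mm across up to 62 mm high, domed top with small dark holes, 79 mm high in all. About 140 g. Origin: centre of its underside; z up. Loose; starts upright on a rest pad.
- pot: Lidded mustard pot of white ceramic, the widest piece: round, 54 mm across from 5 to 58 mm high, flat lid up to 64 mm with a small ball knob on it, 77 mm high in all. About 250 g. Origin: centre of its underside; z up. Loose; starts upright on a rest pad.
- picks: Square box of light wood for cocktail picks, 44 x 44 mm and 72 mm high (a few pick ends show 4 mm above it in a dark round hole in the top). Its x and y axes are square to its sides; it may be turned a little in the row. About 100 g. Origin: centre of its underside; z up. Loose; starts upright on a rest pad.
- pad_mill: Fixed black rubber disc, 68 mm across, 4 mm thick, in the steel tray (rim 8 mm high; four such pads in a row 80 mm apart). The pepper mill stands on it at the start; the pad stays and marks that start place. Origin: centre of its underside, 4 mm above the table; its top is at 8 mm. y runs along the row roughly to the robot's left, x roughly away from the robot, z up.
- pad_shaker: Fixed black rubber disc, 68 mm across, 4 mm thick, in the steel tray (rim 8 mm high; four such pads in a row 80 mm apart). The salt shaker stands on it at the start; the pad stays and marks that start place. Origin: centre of its underside, 4 mm above the table; its top is at 8 mm. y runs along the row roughly to the robot's left, x roughly away from the robot, z up.
- pad_pot: Fixed black rubber disc, 68 mm across, 4 mm thick, in the steel tray (rim 8 mm high; four such pads in a row 80 mm apart). The mustard pot stands on it at the start; the pad stays and marks that start place. Origin: centre of its underside, 4 mm above the table; its top is at 8 mm. y runs along the row roughly to the robot's left, x roughly away from the robot, z up.
- pad_picks: Fixed black rubber disc, 68 mm across, 4 mm thick, in the steel tray (rim 8 mm high; four such pads in a row 80 mm apart). The box of picks stands on it at the start; the pad stays and marks that start place. Origin: centre of its underside, 4 mm above the table; its top is at 8 mm. y runs along the row roughly to the robot's left, x roughly away from the robot, z up.
- stand: Fixed wooden stand, 88 x 328 mm, nearer than the steel tray or beyond it. Four wells in a row along its y axis, at x = 0, y = +120, +40, -40, -120 mm (+120 is leftmost seen from the robot), each 76 (x) by 74 mm (y) inside; well floor 6 mm above the table, walls and 6 mm dividers 18 mm. Origin: centre of its underside, on the table; x points roughly away from the robot, y to its left, z up.
- mug: White coffee mug, 80 mm across and 90 mm high, a bystander to one side of the work. Loose. Origin: centre of its underside.

How it is judged:
By the outcome, as a careful person would: the job done as asked, in the order asked, and still so for the second after the job is handed in, with the robot touching nothing.
It also fails if it takes over 93 s, if anything falls off the work surface, if the arm or the gripper's body presses on something with over 40 N, if the wrist force passes 120 N, or if a joint passes its speed limit or range.

## Working session

There is one attempt and no reset: what is moved stays moved. The work goes in short steps, Python scripts to look and compute and a tool call to move; the robot and the scene stay as the last step left them, time stands still between calls to the robot, and variables do not carry over. Pictures are saved under pics/ and viewed, at most 14 in all, crops included, and the job is handed in when it is done.

Besides the shell and the picture viewer there is one more tool, called as name(argument=value, ...) on one line, values as JSON. apply_moves: Moves the arm, as the interface text tells. Its arguments: {"type":"object","properties":{"plan":{"type":"string"},"gripper":{"type":"number"}},"required":["plan"]}

```bash
mkdir -p pics; ls; python3 - <<'E'
from rig import bot,capture,camera_model
import cv2
for n in("top","side"):
    im=capture(n); cv2.imwrite(f"pics/{n}0.png",im[:,:,::-1]); print(n,camera_model(n))
print(bot.read_state(),bot.hold_point_z)
E
```

```text
pics
top {'vertical_fov': 55.2496366501016, 'cx': 320.1956830020437, 'cy': 197.0997108888312, 'dist': array([-0.00686846,  0.        ,  0.        ,  0.        ,  0.        ]), 'position': array([0.44301447, 0.11683586, 0.86733186]), 'rotation': array([[ 0.00666687, -0.99465293,  0.10305877],
       [-0.99917131, -0.01076431, -0.03925342],
       [ 0.04015289, -0.10271167, -0.99390043]])}
side {'vertical_fov': 55.12471327438204, 'cx': 322.3806566701344, 'cy': 192.5754165005177, 'dist': array([-0.06780996,  0.        ,  0.        ,  0.        ,  0.        ]), 'position': array([ 0.36402141, -0.41047671,  0.55408155]), 'rotation': array([[ 0.93813534, -0.23681785,  0.25262499],
       [-0.34622483, -0.65314806,  0.67344337],
       [ 0.00551811, -0.71924607, -0.6947335 ]])}
{'time_s': 0.1, 'joint_positions': array([-7.88680605e+01,  3.02728079e+01,  8.21496915e+01,  2.63683859e-03,
        6.76903984e+01, -1.02284834e+01]), 'qvel': array([-0.0014033 , -0.14739261, -0.13139641, -0.05716352,  0.09758569,
        0.00920858]), 'tau': array([-3.89108382e-04, -4.40985954e+01, -1.77150768e+01,  6.33969787e-02,
        5.33359463e-02, -4.16065177e-05]), 'position': array([ 0.22753044, -0.58132051,  0.1852749 ]), 'tcp_rot': array([[ 9.31314077e-01,  3.64216933e-01, -3.38654594e-04],
       [ 3.64216880e-01, -9.31312136e-01,  1.94158347e-03],
       [ 3.91764445e-04, -1.93156774e-03, -9.99998058e-01]]), 'force': array([ 0.59027552, -0.18804976, -0.15538328]), 'moment': array([ 0.01295947, -0.00288321,  0.00505333]), 'grasp_force': 0.0, 'opening': 1.0011440228633386} -0.0187
```

View pics/top0.png

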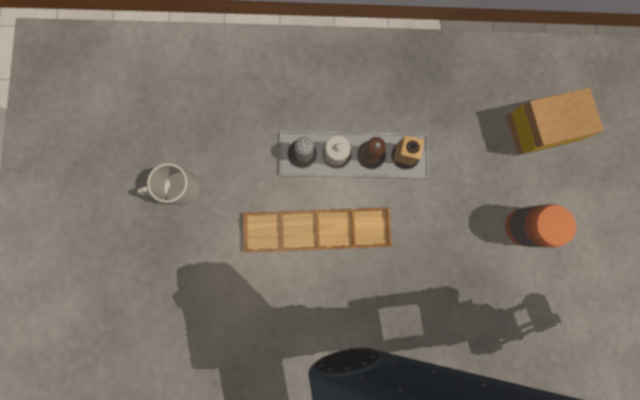

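View pics/side0.png

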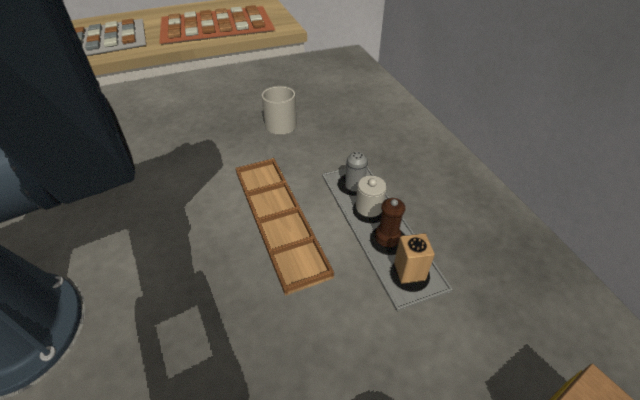

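The tray, from the left, holds shaker (304,150), pot (338,150), mill (375,150) and picks (409,150), with the stand nearer at about (317,230). The mug is at (167,183). A box and an orange can stand to the right. Now an enlarged crop.

```bash
cat > h.py <<'E'
import numpy as np, cv2
from rig import bot,capture,camera_model
def ray(n,uv):
    c=camera_model(n); f=200/np.tan(np.radians(c["vertical_fov"]/2))
    K=np.array([[f,0,c["cx"]],[0,f,c["cy"]],[0,0,1]])
    p=cv2.undistortPoints(np.array(uv,float).reshape(-1,1,2),K,c["dist"])[:,0]
    return c["position"],np.c_[p,np.ones(len(p))]@np.array(c["rotation"]).T
def plane(n,uv,z):
    o,d=ray(n,uv); return o+d*((z-o[2])/d[:,2])[:,None]
def proj(n,P):
    c=camera_model(n); f=200/np.tan(np.radians(c["vertical_fov"]/2))
    K=np.array([[f,0,c["cx"]],[0,f,c["cy"]],[0,0,1]]); R=np.array(c["rotation"]).T
    return cv2.projectPoints(np.array(P,float).reshape(-1,3),cv2.Rodrigues(R)[0],-R@c["position"],K,c["dist"])[0][:,0]
E
python3 - <<'E'
import cv2
a=cv2.imread("pics/top0.png")[120:260,235:435]; cv2.imwrite("pics/t1.png",cv2.resize(a,None,fx=4,fy=4,interpolation=cv2.INTER_CUBIC))
a=cv2.imread("pics/side0.png")[145:310,230:460]; cv2.imwrite("pics/s1.png",cv2.resize(a,None,fx=3.4,fy=3.4,interpolation=cv2.INTER_CUBIC))
E
```

```text
(no output)
```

View pics/t1.png

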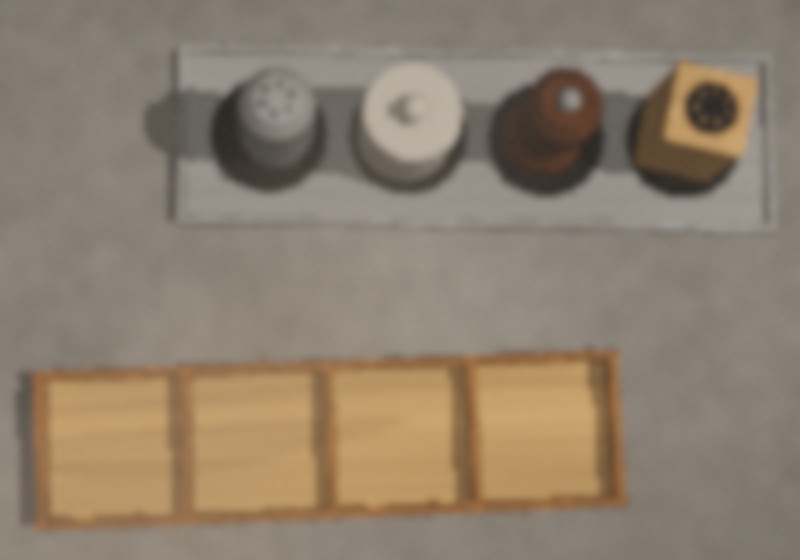

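View pics/s1.png

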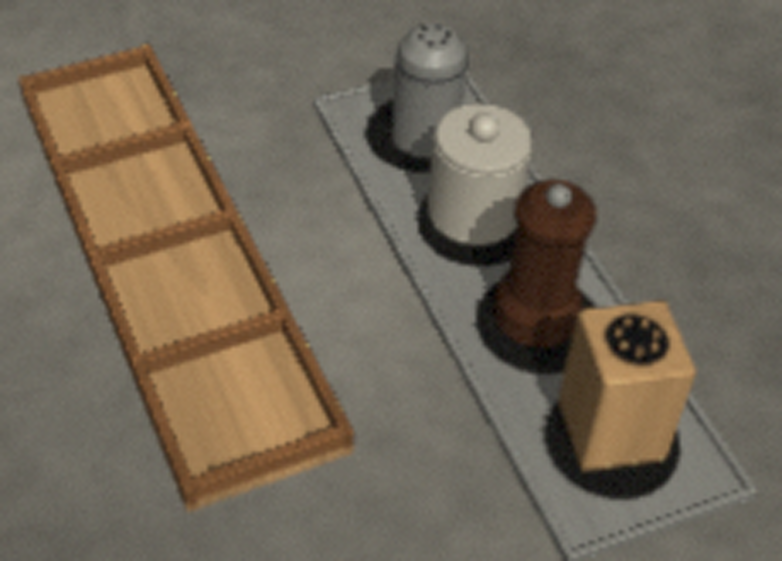

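Top crop: stand corners are clear, roughly (35,373), (617,351), (626,504), (40,527) in crop pixels (4x, offset 235,120). The knob, ball and picks hole are visible in both views.

```bash
python3 - <<'E'
from h import *
np.set_printoptions(precision=4,suppress=True)
t=lambda p:(np.array(p,float)+.5)/4-.5+[235,120]
s=lambda p:(np.array(p,float)+.5)/3.4-.5+[230,145]
# stand by mask (saturated orange, low area)
for n,box in(("top",(200,260,230,400)),("side",(150,300,230,335))):
    im=cv2.imread(f"pics/{n}0.png"); hsv=cv2.cvtColor(im,cv2.COLOR_BGR2HSV)
    m=cv2.inRange(hsv,(5,90,60),(25,255,255)); k=np.zeros_like(m); k[box[0]:box[1],box[2]:box[3]]=1
    c=max(cv2.findContours(m*k,0,1)[0],key=cv2.contourArea); q=cv2.approxPolyDP(cv2.convexHull(c),4,True)[:,0]
    print(n,"stand mask",q.tolist())
C=plane("top",t([[35,373],[617,351],[626,504],[40,527]]),.018)
print("stand top",C[:,:2],C.mean(0),np.linalg.norm(np.diff(C[[0,1,2,3,0]],axis=0),axis=1))
d=C[0]-C[1]+C[3]-C[2]; print("y axis ang",np.degrees(np.arctan2(-d[0],d[1])))
C=plane("side",s([[20,80],[150,45],[352,437],[190,500]]),.018)
print("stand side",C[:,:2],C.mean(0),np.linalg.norm(np.diff(C[[0,1,2,3,0]],axis=0),axis=1))
T=plane("top",t([[177,46],[772,53],[776,232],[174,222]]),.008)
print("tray",T[:,:2],np.linalg.norm(np.diff(T[[0,1,2,3,0]],axis=0),axis=1)); d=T[0]-T[1]+T[3]-T[2]; print("ang",np.degrees(np.arctan2(-d[0],d[1])),T.mean(0))
P=plane("top",t([[683,62],[757,75],[742,160],[665,150]]),.080)
print("picks top",P[:,:2],P.mean(0),np.linalg.norm(np.diff(P[[0,1,2,3,0]],axis=0),axis=1)); e=P[1]-P[0]+P[2]-P[3]; print("picks side ang(of -y edge)",np.degrees(np.arctan2(e[0],-e[1])))
P=plane("side",s([[583,312],[662,303],[693,371],[606,382]]),.080)
print("picks top side",P[:,:2],P.mean(0),np.linalg.norm(np.diff(P[[0,1,2,3,0]],axis=0),axis=1));
f={"shaker":([275,100],[433,36]),"pot":([411,107],[485,127]),"mill":([571,98],[559,195]),"picks":([712,107],[637,340])}
for n,(a,b) in f.items():
    o1,d1=ray("top",t(a)); o2,d2=ray("side",s(b)); A=np.c_[d1[0],-d2[0]]; l=np.linalg.lstsq(A,o2-o1,rcond=None)[0]
    p=o1+l[0]*d1[0];q=o2+l[1]*d2[0]; print(n,(p+q)/2,"gap",np.linalg.norm(p-q))
# mug
print("mug",plane("top",[[167,184]],.09), "can",plane("top",[[549,226]],.15),"box",plane("top",[[530,120]],.1))
# pad silhouettes: dark disc bottom/left in the top view
for n,uv in{"sh":(268,135),"pot":(409,137),"mill":(546,137),"pk":(688,140)}.items(): print(n,plane("top",[t(uv)],.008))
E
```

```text
top stand mask [[389, 208], [390, 246], [244, 251], [243, 213]]
side stand mask [[236, 167], [274, 159], [332, 278], [284, 293]]
stand top [[ 0.4942  0.2529]
 [ 0.5095 -0.0713]
 [ 0.4243 -0.0753]
 [ 0.4099  0.2479]] [0.4595 0.0886 0.018 ] [0.3246 0.0854 0.3236 0.0844]
y axis ang 2.6247786066781207
stand side [[ 0.4088  0.2443]
 [ 0.4958  0.2502]
 [ 0.5092 -0.0774]
 [ 0.425  -0.0842]] [0.4597 0.0832 0.018 ] [0.0872 0.3279 0.0845 0.3289]
tray [[ 0.6832  0.1788]
 [ 0.6853 -0.1667]
 [ 0.5799 -0.1666]
 [ 0.5811  0.1786]] [0.3455 0.1054 0.3453 0.1021]
ang 0.07045125287979136 [0.6324 0.006  0.008 ]
picks top [[ 0.6592 -0.0948]
 [ 0.6529 -0.1346]
 [ 0.6067 -0.1255]
 [ 0.6115 -0.0844]] [ 0.6326 -0.1098  0.08  ] [0.0402 0.047  0.0414 0.0489]
picks side ang(of -y edge) -7.829037773579701
picks top side [[ 0.6199 -0.0886]
 [ 0.658  -0.0968]
 [ 0.6504 -0.1366]
 [ 0.6101 -0.1282]] [ 0.6346 -0.1125  0.08  ] [0.039  0.0406 0.0412 0.0408]
shaker [0.6349 0.1216 0.0837] gap 0.0016594705076095906
pot [0.6346 0.0495 0.0743] gap 0.001687327743076711
mill [ 0.6344 -0.0312  0.0986] gap 0.0005792365542046543
picks [ 0.636  -0.1108  0.078 ] gap 0.0009786414925174527
mug [[0.5469 0.3965 0.09  ]] can [[ 0.4662 -0.3526  0.15  ]] box [[ 0.6914 -0.3567  0.1   ]]
sh [[0.6321 0.126  0.008 ]]
pot [[0.6322 0.0453 0.008 ]]
mill [[ 0.6334 -0.0338  0.008 ]]
pk [[ 0.633  -0.1163  0.008 ]]
```

apply_moves(plan="0 0 -0.7 0 0 0;0 0 -0.7 0 0 0;0 0 -0.7 0 0 0;0.58 -0.36 0 0 0 0;0.58 -0.36 0 0 0 0;0.58 -0.36 0 0 0 0;0.58 -0.36 0 0 0 0;0.58 -0.36 0 0 0 0;0.58 -0.36 0 0 0 0;0.58 -0.36 0 0 0 0", gripper=1)

```text
time_s: 0.93
position: [0.3713, -0.389, 0.2908]
tcp_rot: [[0.931, 0.364, -0.0], [0.364, -0.931, 0.001], [-0.0, -0.001, -1.0]]
force: [1.1, 0.1, 0.6]
opening: 1.001
grasp_force: 0.0
```

apply_moves(plan="0.58 -0.36 0 0 0 0;0.58 -0.36 0 0 0 0;0.58 -0.36 0 0 0 0;0.58 -0.36 0 0 0 0;0.58 -0.36 0 0 0 0;0.58 -0.36 0 0 0 0;0.58 -0.36 0 0 0 0;0.58 -0.36 0 0 0 0;0.58 -0.36 0 0 0 0;0.58 -0.36 0 0 0 0")

```text
time_s: 1.77
position: [0.5758, -0.1158, 0.2907]
tcp_rot: [[0.931, 0.364, -0.001], [0.364, -0.931, 0.0], [-0.001, -0.001, -1.0]]
force: [0.2, -0.2, 0.4]
opening: 1.0
grasp_force: 0.0
```

apply_moves(plan="0.58 -0.36 0 0 0 0;0.58 -0.36 0 0 0 0;0.58 -0.36 0 0 0 0;0 0 0 0 0 -0.019;0 0 0 0 0 -0.019;0 0 0 0 0 -0.019;0 0 0 0 0 -0.019;0 0 0 0 0 -0.019;0 0 0 0 0 -0.019;0 0 0 0 0 -0.019")

```text
time_s: 2.6
position: [0.6363, -0.0353, 0.2904]
tcp_rot: [[0.349, 0.937, -0.001], [0.937, -0.349, 0.0], [-0.0, -0.002, -1.0]]
force: [0.6, -0.2, -0.8]
opening: 1.0
grasp_force: 0.0
```

apply_moves(plan="0 0 0 0 0 -0.019;0 0 0 0 0 -0.019;0 0 0 0 0 -0.019;0 0 0 0 0 0;0 0 0 0 0 0")

```text
time_s: 3.02
position: [0.6364, -0.0355, 0.2906]
tcp_rot: [[0.007, 1.0, -0.001], [1.0, -0.007, 0.0], [0.0, -0.001, -1.0]]
force: [-0.5, 0.6, -0.1]
opening: 0.998
grasp_force: 0.0
```

```bash
python3 - <<'E'
from h import *
for n in("top","side"): cv2.imwrite(f"pics/{n}1.png",capture(n)[:,:,::-1])
print(bot.read_state()["position"])
E
```

```text
[ 0.63656416 -0.03549204  0.29085439]
```

View pics/side1.png

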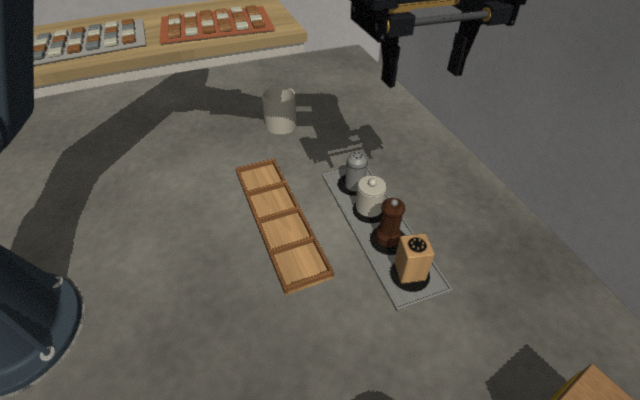

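The side view shows the gripper's long side lies along the closing axis (fingers near (390,70) and (462,55)). The neighbours in the row are therefore clear.

apply_moves(plan="0.06 -0.04 0.2 0 0 0;0 0 0.6 0 0 0;0 0 0.6 0 0 0;0 0 0.6 0 0 0;0 0 0.6 0 0 0;0 0 0.6 0 0 0;0 0 0.6 0 0 0;0 0 0.6 0 0 0;0 0 0.4 0 0 0;0 0 0.2 0 0 0")

```text
time_s: 3.95
position: [0.6317, -0.0317, 0.0372]
tcp_rot: [[0.005, 1.0, -0.007], [1.0, -0.005, 0.002], [0.002, -0.007, -1.0]]
force: [-1.0, 0.2, 0.0]
opening: 0.999
grasp_force: 0.0
```

apply_moves(plan="0 0 0 0 0 0;0 0 0 0 0 0;0 0 0 0 0 0;0 0 0 0 0 0;0 0 0 0 0 0;0 0 0 0 0 0;0 0 0 0 0 0;0 0 0 0 0 0", gripper=-1)

```text
time_s: 4.62
position: [0.6349, -0.0326, 0.0416]
tcp_rot: [[0.004, 1.0, 0.001], [1.0, -0.004, -0.0], [-0.0, 0.001, -1.0]]
force: [-0.3, -0.8, 0.5]
opening: 0.48
grasp_force: 0.3
```

apply_moves(plan="0 0 0 0 0 0;0 0 0 0 0 0;0 0 0 0 0 0;0 0 0 0 0 0;0 0 0 0 0 0;0 0 0 0 0 0")

```text
time_s: 5.12
position: [0.6348, -0.0325, 0.0415]
tcp_rot: [[0.004, 1.0, 0.0], [1.0, -0.004, -0.0], [-0.0, 0.0, -1.0]]
force: [-1.0, -0.6, 5.1]
opening: 0.452
grasp_force: 30.0
```

```bash
python3 - <<'E'
from h import *
a=np.hstack([capture("side")[130:310,300:480],capture("top")[100:280,280:460]]); cv2.imwrite("pics/g1.png",cv2.resize(a[:,:,::-1],None,fx=2.2,fy=2.2))
E
```

```text
(no output)
```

View pics/g1.png

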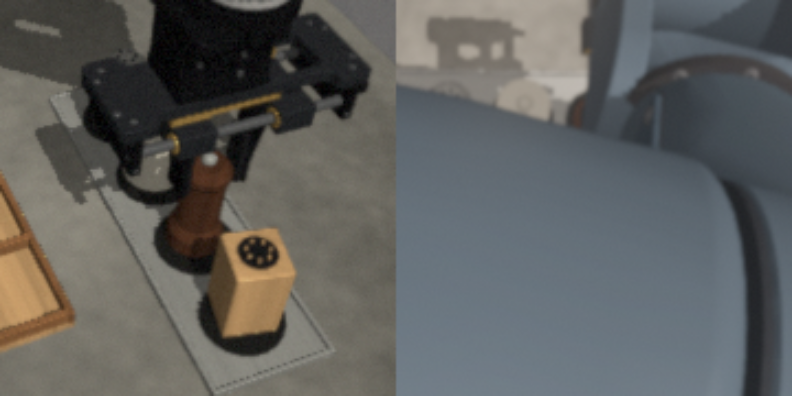

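The crop shows the gripper over the mill, with the finger positions partly hidden. I'll check by projecting the TCP and grasp point.

```bash
python3 - <<'E'
from h import *
im=capture("side")[:,:,::-1].copy(); x0,y0,k=320,120,5
a=cv2.resize(im[y0:y0+120,x0:x0+140],None,fx=k,fy=k,interpolation=cv2.INTER_CUBIC)
s=bot.read_state(); T=s["position"]; print(s["opening"],s["grasp_force"])
for d,c in(([0,0,0],(0,0,255)),([0,0,.019],(0,255,0)),([.02,0,.019],(255,255,0)),([-.02,0,.019],(255,0,255)),([0,0,.061],(0,255,255))):
    u=(proj("side",T+d)[0]+.5-[x0,y0])*k; cv2.circle(a,tuple(int(v) for v in u),5,c,-1); print(d,u)
cv2.imwrite("pics/g2.png",a)
E
```

```text
0.4501054368905109 30.000944864495978
[0, 0, 0] [353.1669285  527.67722728]
[0, 0, 0.019] [360.21980759 491.688241  ]
[0.02, 0, 0.019] [410.81001301 477.17340416]
[-0.02, 0, 0.019] [308.75819439 506.42892437]
[0, 0, 0.061] [376.78211231 406.80014055]
```

View pics/g2.png

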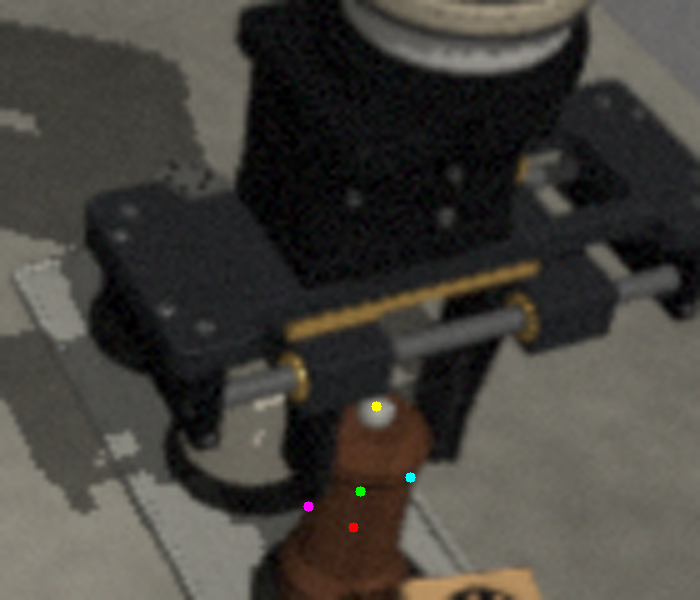

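```bash
python3 - <<'E'
from h import *
T=np.array([.6365,-.0355,.2908])
for d in([0,0,0],[.0435,-.0095,0],[-.0435,-.0095,0],[.0435,.0095,0],[-.0585,-.0095,0],[0,0,.02],[0,.02,0]): print(d,proj("side",T+d)[0])
im=cv2.imread("pics/side1.png"); cv2.imwrite("pics/g3.png",cv2.resize(im[0:110,330:540],None,fx=3.7,fy=3.7,interpolation=cv2.INTER_CUBIC))
E
```

```text
[0, 0, 0] [416.1114493  102.05874838]
[0.0435, -0.0095, 0] [447.76337662 100.14250338]
[-0.0435, -0.0095, 0] [390.35330611 111.48984307]
[0.0435, 0.0095, 0] [439.9459314   93.36961626]
[-0.0585, -0.0095, 0] [379.82827067 113.59474919]
[0, 0, 0.02] [418.7071369   88.50065572]
[0, 0.02, 0] [408.58874549  94.82309704]
```

View pics/g3.png

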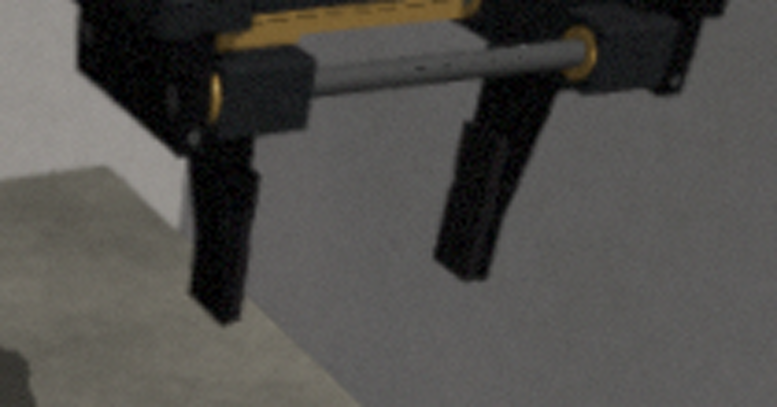

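The fingertips (side1 pixels about (456,75) and (392,88)) sit some 36 mm higher than the reported TCP implies. The grip is therefore on the mill's head and not its column, and the opening of about 39 mm agrees. I'll release, rise straight up and measure the offset properly.

apply_moves(plan="0 0 0 0 0 0;0 0 0 0 0 0;0 0 0 0 0 0;0 0 0 0 0 0;0 0 0 0 0 0;0 0 0 0 0 0;0 0 0 0 0 0;0 0 0 0 0 0;0 0 0 0 0 0;0 0 0 0 0 0", gripper=1)

```text
time_s: 6.1
position: [0.6347, -0.0325, 0.0411]
tcp_rot: [[0.004, 1.0, 0.0], [1.0, -0.004, 0.0], [0.0, 0.0, -1.0]]
force: [-0.4, -0.3, -0.6]
opening: 0.99
grasp_force: 0.0
```

apply_moves(plan="0 0 -0.5 0 0 0;0 0 -0.5 0 0 0;0 0 -0.5 0 0 0;0 0 -0.5 0 0 0;0 0 -0.4 0 0 0;0 0 0 0 0 0;0 0 0 0 0 0")

```text
time_s: 6.68
position: [0.6356, -0.0327, 0.1625]
tcp_rot: [[0.004, 1.0, 0.003], [1.0, -0.004, -0.001], [-0.001, 0.003, -1.0]]
force: [-0.5, -0.1, -0.8]
opening: 0.998
grasp_force: 0.0
```

```bash
python3 - <<'E'
from h import *
im=capture("side")[:,:,::-1]; cv2.imwrite("pics/side2.png",im); s=bot.read_state();print(s["position"],s["opening"])
x0,y0=330,60
T=s["position"]
for d in([.0435,-.0095,0],[-.0435,-.0095,0],[-.0435,.0095,0],[-.0585,-.0095,0],[-.0585,.0095,0]): print(d,(proj("side",T+d)[0]+.5-[x0,y0])*4-.5)
cv2.imwrite("pics/g4.png",cv2.resize(im[y0:y0+150,x0:x0+200],None,fx=4,fy=4,interpolation=cv2.INTER_CUBIC))
E
```

```text
[ 0.63434673 -0.03242736  0.16098644] 1.0011143689639515
[0.0435, -0.0095, 0] [388.9744818  449.79407441]
[-0.0435, -0.0095, 0] [190.63851053 500.8483832 ]
[-0.0435, 0.0095, 0] [168.89749405 469.39016826]
[-0.0585, -0.0095, 0] [154.69679261 510.09346162]
[-0.0585, 0.0095, 0] [133.57839638 478.22056576]
```

View pics/g4.png

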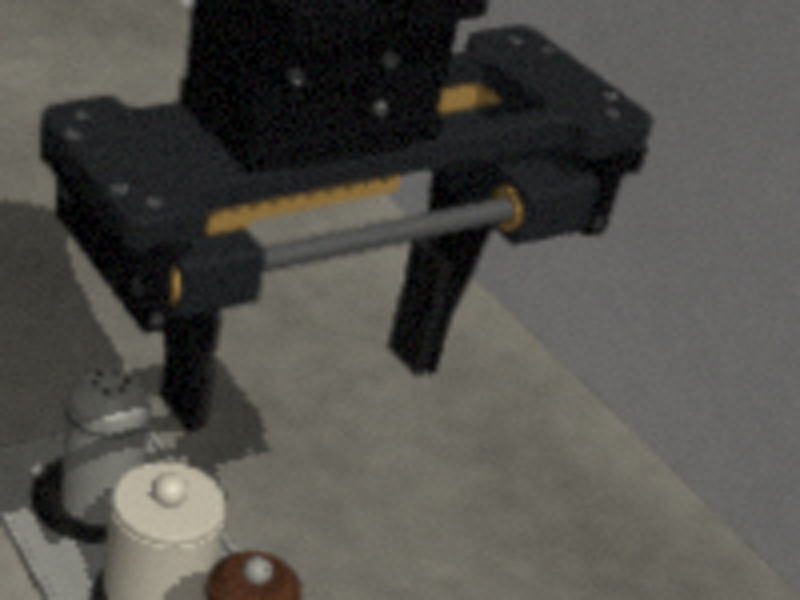

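```bash
python3 - <<'E'
from h import *
from scipy.optimize import least_squares
c3=lambda p:(np.array(p)+.5)/3.7-.5+[330,0]; c4=lambda p:(np.array(p)+.5)/4-.5+[330,60]
h=.0435;w=.0095
A=np.array([.6365,-.0355,.2908]);B=np.array([.6343,-.0324,.1610])
obs=[(A,h,0,-w,c3((465,278))),(A,h,0,w,c3((435,258))),(A,-h,-1,-w,c3((226,325))),(A,-h,-1,w,c3((190,293))),
(B,h,0,-w,c4((415,373))),(B,h,0,w,c4((390,350))),(B,-h,-1,-w,c4((195,430))),(B,-h,-1,w,c4((165,405)))]
def res(v,o): return np.concatenate([proj("side",T+[x+s*v[3]+v[0],y+v[1],v[2]])[0]-u for T,x,s,y,u in o])
for o in(obs[:4],obs[4:],obs):
    r=least_squares(res,[0,0,.03,.01],args=(o,)); print(r.x.round(4),np.abs(r.fun).max().round(2))
E
```

```text
[-0.0261 -0.0333  0.0563  0.    ] 0.98
[0.0311 0.032  0.0049 0.016 ] 1.19
[0.0031 0.0001 0.0357 0.0083] 2.03
```

Fitting both poses together gives a pure z offset of about +36 mm (true tip z ≈ reported + 0.036), with x and y sound. I'll aim for reported z 0.013, watch the force, and check that the opening reads about 36/87.

apply_moves(plan="0 0 0.4 0 0 0;0 0 0.4 0 0 0;0 0 0.4 0 0 0;0 0 0.4 0 0 0;0 0 0.4 0 0 0;0 0 0.4 0 0 0;0 0 0.2 0 0 0;0 0 0 0 0 0;0 0 0 0 0 0")

```text
time_s: 7.48
position: [0.6337, -0.0323, 0.0299]
tcp_rot: [[0.004, 1.0, -0.003], [1.0, -0.004, 0.001], [0.001, -0.003, -1.0]]
force: [-0.4, -1.0, 0.3]
opening: 1.0
grasp_force: 0.0
```

apply_moves(plan="0 0 0.1 0 0 0;0 0 0.1 0 0 0;0 0 0.1 0 0 0;0 0 0 0 0 0;0 0 0 0 0 0")

```text
time_s: 7.9
position: [0.6346, -0.0325, 0.0162]
tcp_rot: [[0.004, 1.0, -0.0], [1.0, -0.004, 0.0], [0.0, -0.0, -1.0]]
force: [0.1, -0.6, 0.3]
opening: 1.001
grasp_force: 0.0
```

```bash
python3 - <<'E'
from h import *
im=capture("side")[:,:,::-1]; s=bot.read_state();print(s["position"],s["force"])
cv2.imwrite("pics/g5.png",cv2.resize(im[120:260,310:490],None,fx=4,fy=4,interpolation=cv2.INTER_CUBIC))
E
```

```text
[ 0.63484323 -0.03252078  0.01635512] [ 0.41794303 -0.63244942  0.1362332 ]
```

View pics/g5.png

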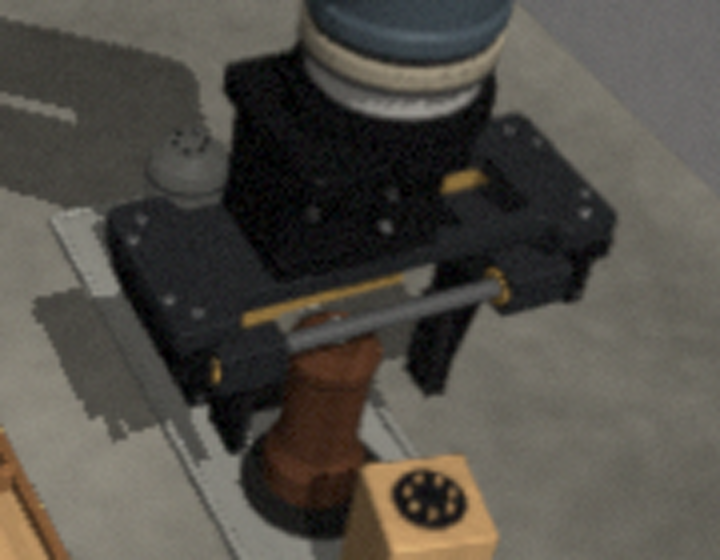

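The fingertips now straddle the mill's column, at (235,450) and (430,393), with no contact force. Closing here.

apply_moves(plan="0 0 0 0 0 0;0 0 0 0 0 0;0 0 0 0 0 0;0 0 0 0 0 0;0 0 0 0 0 0;0 0 0 0 0 0;0 0 0 0 0 0;0 0 0 0 0 0;0 0 0 0 0 0;0 0 0 0 0 0", gripper=-1)

```text
time_s: 8.78
position: [0.6345, -0.0325, 0.0161]
tcp_rot: [[0.004, 1.0, -0.0], [1.0, -0.004, 0.0], [0.0, -0.0, -1.0]]
force: [-0.7, -0.7, 0.2]
opening: 0.444
grasp_force: 29.6
```

apply_moves(plan="0 0 0 0 0 0;0 0 0 0 0 0;0 0 -0.1 0 0 0;0 0 -0.1 0 0 0;0 0 0 0 0 0")

```text
time_s: 9.2
position: [0.6357, -0.0327, 0.0273]
tcp_rot: [[0.004, 1.0, 0.002], [1.0, -0.004, -0.0], [-0.0, 0.002, -1.0]]
force: [0.3, -0.6, -1.1]
opening: 0.443
grasp_force: 29.5
```

Lifted cleanly: about 1.4 N of weight on the wrist at 30 N grip. Carrying it to the second well from the left.

apply_moves(plan="0 0 -0.3 0 0 0;0 0 -0.5 0 0 0;0 0 -0.5 0 0 0;0 0 -0.5 0 0 0;0 0 -0.2 0 0 0;0.4 -0.44 0 0 0 0;0.4 -0.44 0 0 0 0;0.4 -0.44 0 0 0 0;0.4 -0.44 0 0 0 0")

```text
time_s: 9.95
position: [0.5457, 0.0485, 0.1258]
tcp_rot: [[0.005, 1.0, -0.0], [1.0, -0.005, 0.0], [0.0, -0.0, -1.0]]
force: [-0.4, -0.5, -0.6]
opening: 0.442
grasp_force: 29.6
```

apply_moves(plan="0.4 -0.44 0 0 0 0;0.4 -0.44 0 0 0 0;0.4 -0.44 0 0 0 0;0.4 -0.44 0 0 0 0;0 0 0 0 0 0;0 0 0 0 0 0;0 0 0 0 0 0")

```text
time_s: 10.53
position: [0.4603, 0.1282, 0.1262]
tcp_rot: [[0.004, 1.0, 0.002], [1.0, -0.004, -0.0], [-0.0, 0.002, -1.0]]
force: [-0.0, -0.3, -1.8]
opening: 0.443
grasp_force: 29.6
```

```bash
python3 - <<'E'
from h import *
im=capture("side")[:,:,::-1]; s=bot.read_state();print(s["position"],s["force"],s["opening"],s["grasp_force"])
cv2.imwrite("pics/g6.png",cv2.resize(im[80:300,200:450],None,fx=2.7,fy=2.7,interpolation=cv2.INTER_CUBIC))
E
```

```text
[0.46078565 0.12786718 0.12625972] [ 0.21499173 -0.64488296 -1.21140629] 0.4425568099912425 29.635443213574035
```

View pics/g6.png

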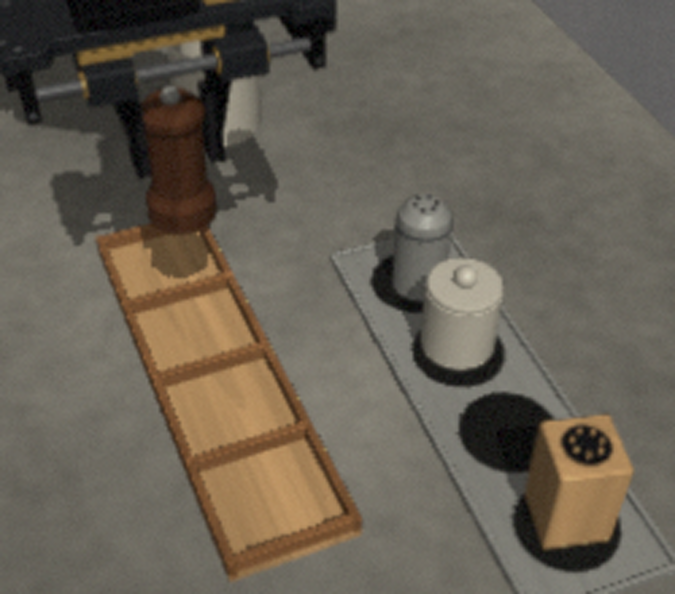

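The mill hangs upright between the fingers at (175,160). The stand wells below are empty, and its old pad is free at (507,432). Lowering.

apply_moves(plan="-0.04 -0.05 0.4 0 0 0;0 0 0.5 0 0 0;0 0 0.5 0 0 0;0 0 0.4 0 0 0;0 0 0.2 0 0 0;0 0 0.1 0 0 0;0 0 0 0 0 0;0 0 0 0 0 0;0 0 0 0 0 0")

```text
time_s: 11.33
position: [0.4581, 0.126, 0.0218]
tcp_rot: [[0.005, 1.0, 0.002], [1.0, -0.005, 0.0], [0.0, 0.002, -1.0]]
force: [-0.0, 1.2, -1.5]
opening: 0.443
grasp_force: 29.6
```

```bash
python3 - <<'E'
from h import *
print(proj("side",[.4608,.1279,.212]),"obs",np.array([170.5,95.5])/2.7+[200,80])
print("pad mill", plane("side",[np.array([507.5,432.5])/2.7-.5+[200,80]],.008))
E
```

```text
[[262.84653197 114.09809997]] obs [263.14814815 115.37037037]
pad mill [[ 0.63147836 -0.0378666   0.008     ]]
```

apply_moves(plan="0 0 0.05 0 0 0;0 0 0.04 0 0 0;0 0 0 0 0 0;0 0 0.04 0 0 0;0 0 0 0 0 0;0 0 0 0 0 0")

```text
time_s: 11.83
position: [0.4568, 0.1263, 0.0146]
tcp_rot: [[0.004, 1.0, -0.0], [1.0, -0.004, 0.0], [0.0, -0.0, -1.0]]
force: [0.4, -0.1, 0.0]
opening: 0.44
grasp_force: 29.6
```

Force has dropped to about 0, so it is on the floor at the expected height. Releasing, then rising.

apply_moves(plan="0 0 0.01 0 0 0;0 0 0 0 0 0;0 0 0 0 0 0;0 0 0 0 0 0")

```text
time_s: 12.17
position: [0.4568, 0.1262, 0.0141]
tcp_rot: [[0.004, 1.0, -0.0], [1.0, -0.004, -0.0], [-0.0, -0.0, -1.0]]
force: [0.2, 0.7, -1.8]
opening: 0.443
grasp_force: 29.6
```

apply_moves(plan="0 0 0 0 0 0;0 0 0 0 0 0;0 0 0 0 0 0;0 0 0 0 0 0;0 0 0 0 0 0;0 0 0 0 0 0;0 0 0 0 0 0;0 0 0 0 0 0;0 0 0 0 0 0;0 0 0 0 0 0", gripper=1)

```text
time_s: 13.0
position: [0.4569, 0.1262, 0.0142]
tcp_rot: [[0.004, 1.0, 0.0], [1.0, -0.004, -0.0], [-0.0, 0.0, -1.0]]
force: [-0.5, 0.6, -0.8]
opening: 0.994
grasp_force: 0.0
```

apply_moves(plan="0 0 -0.2 0 0 0;0 0 -0.4 0 0 0;0 0 -0.5 0 0 0;0 0 -0.5 0 0 0;0 0 -0.5 0 0 0;0 0 -0.2 0 0 0;0 0 0 0 0 0")

```text
time_s: 13.58
position: [0.4589, 0.1264, 0.1317]
tcp_rot: [[0.004, 1.0, 0.006], [1.0, -0.004, 0.0], [0.0, 0.006, -1.0]]
force: [0.2, -0.9, 0.1]
opening: 1.002
grasp_force: 0.0
```

```bash
python3 - <<'E'
from h import *
im=capture("side")[:,:,::-1]; cv2.imwrite("pics/side7.png",im); s=bot.read_state();print(s["position"])
cv2.imwrite("pics/g7.png",cv2.resize(im[80:300,200:450],None,fx=2.7,fy=2.7,interpolation=cv2.INTER_CUBIC))
E
```

```text
[0.45773153 0.12630243 0.13022007]
```

View pics/g7.png

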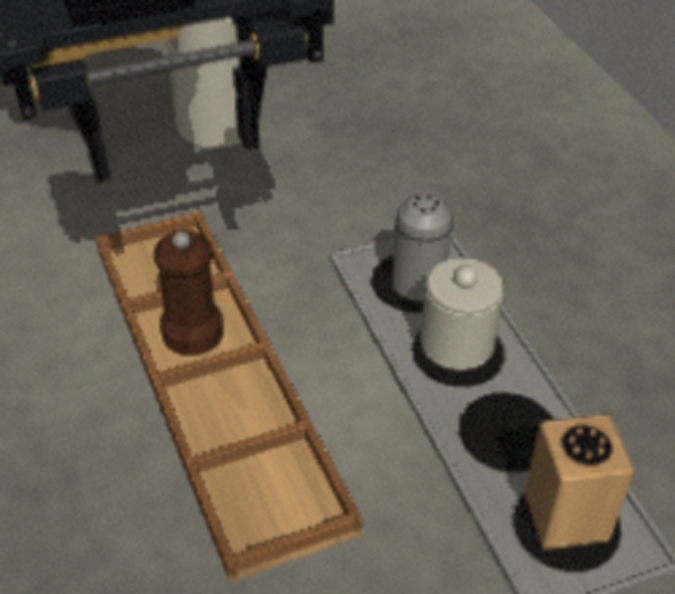

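The mill stands upright in the second well from the left, at (190,290). The other three pieces are untouched. I'll re-measure them by plane-casting at their known heights in both views.

```bash
python3 - <<'E'
from h import *
np.set_printoptions(precision=4,suppress=True)
top=cv2.imread("pics/top0.png"); sd=cv2.imread("pics/side7.png")
t=lambda p:(np.array(p,float)+.5)/4-.5+[235,120]; g=lambda p:(np.array(p,float)+.5)/2.7-.5+[200,80]
for n,a,b,z in(("pot knob",[411,107],[466,275],.081),("pot lid",[412,110],[464,285],.072),("shaker top",[275,98],[425,203],.086),("picks hole",[712,107],[587,444],.080)):
    print(n,plane("top",[t(a)],z)[0],plane("side",[g(b)],z)[0])
# pot mask: bright low-saturation blob
for n,im,box in(("top",top,(125,175,320,356)),("side",sd,(170,220,354,388))):
    hsv=cv2.cvtColor(im,cv2.COLOR_BGR2HSV); m=cv2.inRange(hsv,(0,0,150),(40,60,255)); k=np.zeros_like(m);k[box[0]:box[1],box[2]:box[3]]=1
    c=max(cv2.findContours(m*k,0,1)[0],key=cv2.contourArea); x,y,w,h=cv2.boundingRect(c); print(n,x,y,w,h)
    u=plane(n,[[x,y+h/2],[x+w,y+h/2]],.065 if n=="top" else .04); print(u)
E
```

```text
pot knob [0.6322 0.0503 0.081 ] [0.6323 0.0442 0.081 ]
pot lid [0.6327 0.049  0.072 ] [0.6317 0.0441 0.072 ]
shaker top [0.6346 0.1218 0.086 ] [0.6351 0.1199 0.086 ]
picks hole [ 0.6351 -0.11    0.08  ] [ 0.6361 -0.1113  0.08  ]
top 320 135 36 25
[[0.633  0.0863 0.065 ]
 [0.6342 0.0088 0.065 ]]
side 359 176 27 40
[[0.6137 0.0551 0.04  ]
 [0.6625 0.0373 0.04  ]]
```

apply_moves(plan="-0.26 0.58 0 0 0 0;-0.26 0.58 0 0 0 0;-0.26 0.58 0 0 0 0;-0.26 0.58 0 0 0 0;-0.26 0.58 0 0 0 0;-0.26 0.58 0 0 0 0;0 0 0 0 0 0;0 0 0 0 0 0")

```text
time_s: 14.3
position: [0.6307, 0.0466, 0.1268]
tcp_rot: [[0.006, 1.0, -0.003], [1.0, -0.006, 0.0], [0.0, -0.003, -1.0]]
force: [-0.2, -1.1, -0.0]
opening: 0.999
grasp_force: 0.0
```

apply_moves(plan="0 0 0.3 0 0 0;0 0 0.4 0 0 0;0 0 0.4 0 0 0;0 0 0.4 0 0 0;0 0 0.4 0 0 0;0 0 0.3 0 0 0;0 0 0.2 0 0 0;0 0 0.1 0 0 0;0 0 0 0 0 0;0 0 0 0 0 0")

```text
time_s: 15.13
position: [0.6303, 0.0478, 0.0043]
tcp_rot: [[0.004, 1.0, -0.0], [1.0, -0.004, 0.0], [0.0, -0.0, -1.0]]
force: [-0.4, 0.4, 0.4]
opening: 1.0
grasp_force: 0.0
```

apply_moves(plan="0 0.05 0.08 0 0 0;0 0 0 0 0 0;0 0 0 0 0 0")

```text
time_s: 15.38
position: [0.6337, 0.0474, 0.0008]
tcp_rot: [[0.004, 1.0, 0.001], [1.0, -0.004, -0.0], [-0.0, 0.001, -1.0]]
force: [0.6, 0.1, -0.2]
opening: 1.001
grasp_force: 0.0
```

apply_moves(plan="0 0 0 0 0 0;0 0 0 0 0 0;0 0 0 0 0 0;0 0 0 0 0 0;0 0 0 0 0 0;0 0 0 0 0 0;0 0 0 0 0 0;0 0 0 0 0 0;0 0 0 0 0 0", gripper=-1)

```text
time_s: 16.13
position: [0.6332, 0.0475, 0.0002]
tcp_rot: [[0.004, 1.0, 0.0], [1.0, -0.004, -0.0], [-0.0, 0.0, -1.0]]
force: [0.4, 0.3, -0.1]
opening: 0.611
grasp_force: 29.9
```

apply_moves(plan="0 0 -0.1 0 0 0;0 0 -0.1 0 0 0;0 0 0 0 0 0;0 0 0 0 0 0")

```text
time_s: 16.47
position: [0.6331, 0.0475, 0.0104]
tcp_rot: [[0.004, 1.0, 0.0], [1.0, -0.004, -0.0], [-0.0, 0.0, -1.0]]
force: [-0.0, -0.0, -3.3]
opening: 0.608
grasp_force: 29.9
```

apply_moves(plan="0 0 -0.3 0 0 0;0 0 -0.4 0 0 0;0 0 -0.3 0 0 0;0 -0.4 0 0 0 0;0 -0.5 0 0 0 0;0 -0.5 0 0 0 0;0 -0.5 0 0 0 0;0 -0.5 0 0 0 0;0 -0.5 0 0 0 0;0 -0.3 0 0 0 0")

```text
time_s: 17.3
position: [0.4688, 0.0487, 0.06]
tcp_rot: [[0.004, 1.0, -0.005], [1.0, -0.004, 0.001], [0.001, -0.005, -1.0]]
force: [-0.2, -1.2, -3.8]
opening: 0.61
grasp_force: 29.9
```

apply_moves(plan="-0.03 -0.2 0 0 0 0;0 0 0 0 0 0;0 0 0 0 0 0;0 0 0 0 0 0")

```text
time_s: 17.63
position: [0.4656, 0.0463, 0.0605]
tcp_rot: [[0.005, 1.0, 0.004], [1.0, -0.005, -0.0], [-0.0, 0.004, -1.0]]
force: [1.1, 0.7, -3.5]
opening: 0.608
grasp_force: 29.9
```

apply_moves(plan="0 -0.06 0.2 0 0 0;0 0 0.3 0 0 0;0 0 0.3 0 0 0;0 0 0.2 0 0 0;0 0 0.1 0 0 0;0 0 0 0 0 0;0 0 0 0 0 0;0 0 0 0 0 0")

```text
time_s: 18.3
position: [0.4611, 0.0466, 0.0056]
tcp_rot: [[0.004, 1.0, 0.002], [1.0, -0.004, -0.0], [-0.0, 0.002, -1.0]]
force: [0.2, 0.6, -3.2]
opening: 0.612
grasp_force: 29.9
```

apply_moves(plan="0 0 0.05 0 0 0;0 0 0.04 0 0 0;0 0 0.03 0 0 0;0 0 0 0 0 0;0 0 0 0 0 0;0 0 0 0 0 0")

```text
time_s: 18.8
position: [0.4601, 0.0467, -0.0008]
tcp_rot: [[0.004, 1.0, 0.0], [1.0, -0.004, -0.0], [-0.0, 0.0, -1.0]]
force: [-0.4, 0.3, -3.1]
opening: 0.61
grasp_force: 29.9
```

apply_moves(plan="0 0 0.02 0 0 0;0 0 0.01 0 0 0;0 0 0 0 0 0;0 0 0 0 0 0;0 0 0 0 0 0")

```text
time_s: 19.22
position: [0.4602, 0.0467, -0.0019]
tcp_rot: [[0.004, 1.0, 0.001], [1.0, -0.004, -0.0], [-0.0, 0.001, -1.0]]
force: [-0.9, 0.4, 5.5]
opening: 0.612
grasp_force: 29.9
```

Firm contact with the floor. Releasing and rising to clear everything.

apply_moves(plan="0 0 0 0 0 0;0 0 0 0 0 0;0 0 0 0 0 0;0 0 0 0 0 0;0 0 0 0 0 0;0 0 0 0 0 0;0 0 0 0 0 0;0 0 0 0 0 0", gripper=1)

```text
time_s: 19.88
position: [0.46, 0.0467, -0.0024]
tcp_rot: [[0.004, 1.0, -0.0], [1.0, -0.004, -0.0], [-0.0, -0.0, -1.0]]
force: [0.3, 0.1, 0.4]
opening: 0.994
grasp_force: 0.0
```

apply_moves(plan="0 0 -0.2 0 0 0;0 0 -0.4 0 0 0;0 0 -0.5 0 0 0;0 0 -0.5 0 0 0;0 0 -0.5 0 0 0;0 0 -0.5 0 0 0;0 0 0 0 0 0;0 0 0 0 0 0")

```text
time_s: 20.55
position: [0.461, 0.0466, 0.1289]
tcp_rot: [[0.004, 1.0, 0.004], [1.0, -0.004, -0.001], [-0.001, 0.004, -1.0]]
force: [-0.6, -0.0, -0.9]
opening: 1.002
grasp_force: 0.0
```

apply_moves(plan="0.25 0.58 0 0 0 0;0.25 0.58 0 0 0 0;0.25 0.58 0 0 0 0;0.25 0.58 0 0 0 0;0.25 0.58 0 0 0 0;0.25 0.58 0 0 0 0;0 0 0 0 0 0;0 0 0 0 0 0;0 0 0 0 0 0")

```text
time_s: 21.3
position: [0.6321, 0.1208, 0.1255]
tcp_rot: [[0.004, 1.0, -0.005], [1.0, -0.004, -0.0], [-0.0, -0.005, -1.0]]
force: [-0.2, 0.2, -0.4]
opening: 0.997
grasp_force: 0.0
```

apply_moves(plan="0 0 0.3 0 0 0;0 0 0.4 0 0 0;0 0 0.4 0 0 0;0 0 0.4 0 0 0;0 0 0.4 0 0 0;0 0 0.3 0 0 0;0 0 0.2 0 0 0;0 0 0.1 0 0 0;0 0 0 0 0 0;0 0 0 0 0 0")

```text
time_s: 22.13
position: [0.6343, 0.1208, 0.0031]
tcp_rot: [[0.004, 1.0, 0.0], [1.0, -0.004, -0.0], [-0.0, 0.0, -1.0]]
force: [0.2, -0.1, 0.7]
opening: 1.0
grasp_force: 0.0
```

apply_moves(plan="0 0 0 0 0 0;0 0 0 0 0 0;0 0 0 0 0 0;0 0 0 0 0 0;0 0 0 0 0 0;0 0 0 0 0 0;0 0 0 0 0 0;0 0 0 0 0 0;0 0 0 0 0 0;0 0 0 0 0 0", gripper=-1)

```text
time_s: 22.97
position: [0.6344, 0.121, 0.0027]
tcp_rot: [[0.004, 1.0, 0.0], [1.0, -0.004, 0.0], [0.0, 0.0, -1.0]]
force: [-0.2, -0.6, 0.2]
opening: 0.474
grasp_force: 30.0
```

apply_moves(plan="0 0 0 0 0 0;0 0 0 0 0 0;0 0 0 0 0 0")

```text
time_s: 23.22
position: [0.6345, 0.121, 0.0027]
tcp_rot: [[0.004, 1.0, 0.0], [1.0, -0.004, 0.0], [0.0, 0.0, -1.0]]
force: [0.7, -0.1, -0.4]
opening: 0.471
grasp_force: 30.0
```

apply_moves(plan="0 0 -0.1 0 0 0;0 0 -0.1 0 0 0;0 0 0 0 0 0;0 0 0 0 0 0")

```text
time_s: 23.55
position: [0.6347, 0.121, 0.0132]
tcp_rot: [[0.004, 1.0, 0.001], [1.0, -0.004, -0.0], [-0.0, 0.001, -1.0]]
force: [-0.8, -0.2, -1.3]
opening: 0.473
grasp_force: 30.0
```

apply_moves(plan="0 0 -0.3 0 0 0;0 0 -0.5 0 0 0;0 0 -0.5 0 0 0;0 0 -0.5 0 0 0;0 0 -0.2 0 0 0;-0.39 -0.42 0 0 0 0;-0.39 -0.42 0 0 0 0;-0.39 -0.42 0 0 0 0;-0.39 -0.42 0 0 0 0;-0.39 -0.42 0 0 0 0")

```text
time_s: 24.38
position: [0.5273, 0.0234, 0.1121]
tcp_rot: [[0.004, 1.0, -0.001], [1.0, -0.004, 0.0], [0.0, -0.001, -1.0]]
force: [0.2, -0.2, -0.8]
opening: 0.472
grasp_force: 30.0
```

apply_moves(plan="-0.39 -0.42 0 0 0 0;-0.39 -0.42 0 0 0 0;-0.39 -0.42 0 0 0 0;0 0 0 0 0 0;0 0 0 0 0 0;0 0 0 0 0 0;0 0 0 0 0 0")

```text
time_s: 24.97
position: [0.4668, -0.0341, 0.1126]
tcp_rot: [[0.004, 1.0, 0.001], [1.0, -0.004, -0.0], [-0.0, 0.001, -1.0]]
force: [0.3, -0.5, -0.7]
opening: 0.474
grasp_force: 30.0
```

apply_moves(plan="0 -0.02 0.3 0 0 0;0 0 0.5 0 0 0;0 0 0.5 0 0 0;0 0 0.4 0 0 0;0 0 0.3 0 0 0;0 0 0.1 0 0 0;0 0 0 0 0 0;0 0 0 0 0 0;0 0 0 0 0 0")

```text
time_s: 25.72
position: [0.4657, -0.0343, 0.0084]
tcp_rot: [[0.004, 1.0, 0.002], [1.0, -0.004, -0.001], [-0.001, 0.002, -1.0]]
force: [-0.3, 0.2, -0.4]
opening: 0.474
grasp_force: 30.0
```

apply_moves(plan="0 0 0.04 0 0 0;0 0 0.04 0 0 0;0 0 0.02 0 0 0;0 0 0 0 0 0;0 0 0 0 0 0;0 0 0 0 0 0")

```text
time_s: 26.22
position: [0.4648, -0.0343, 0.0028]
tcp_rot: [[0.004, 1.0, 0.0], [1.0, -0.004, -0.0], [-0.0, 0.0, -1.0]]
force: [0.1, 0.2, -0.7]
opening: 0.475
grasp_force: 30.0
```

apply_moves(plan="0 0 0.02 0 0 0;0 0 0.02 0 0 0;0 0 0 0 0 0;0 0 0 0 0 0;0 0 0 0 0 0")

```text
time_s: 26.63
position: [0.4648, -0.0343, 0.0006]
tcp_rot: [[0.004, 1.0, 0.0], [1.0, -0.004, -0.0], [-0.0, 0.0, -1.0]]
force: [-0.2, 0.2, -1.5]
opening: 0.473
grasp_force: 30.0
```

apply_moves(plan="0 0 0.01 0 0 0;0 0 0.01 0 0 0;0 0 0 0 0 0;0 0 0 0 0 0;0 0 0 0 0 0")

```text
time_s: 27.05
position: [0.4648, -0.0344, 0.0006]
tcp_rot: [[0.004, 1.0, 0.001], [1.0, -0.004, -0.0], [-0.0, 0.001, -1.0]]
force: [-1.5, -0.5, 9.3]
opening: 0.475
grasp_force: 30.0
```

apply_moves(plan="0 0 0 0 0 0;0 0 0 0 0 0;0 0 0 0 0 0;0 0 0 0 0 0;0 0 0 0 0 0;0 0 0 0 0 0;0 0 0 0 0 0;0 0 0 0 0 0;0 0 0 0 0 0", gripper=1)

```text
time_s: 27.8
position: [0.4647, -0.0343, -0.0004]
tcp_rot: [[0.004, 1.0, -0.0], [1.0, -0.004, 0.0], [0.0, -0.0, -1.0]]
force: [0.3, -0.5, 0.2]
opening: 0.989
grasp_force: 0.0
```

apply_moves(plan="0 0 -0.2 0 0 0;0 0 -0.4 0 0 0;0 0 -0.5 0 0 0;0 0 -0.5 0 0 0;0 0 -0.5 0 0 0;0 0 -0.4 0 0 0;0 0 0 0 0 0;0 0 0 0 0 0")

```text
time_s: 28.47
position: [0.4654, -0.0345, 0.1256]
tcp_rot: [[0.004, 1.0, 0.003], [1.0, -0.004, -0.001], [-0.001, 0.003, -1.0]]
force: [-1.0, 1.3, -0.8]
opening: 1.002
grasp_force: 0.0
```

apply_moves(plan="-0.25 0.57 0 0 0 0;-0.25 0.57 0 0 0 0;-0.25 0.57 0 0 0 0;-0.25 0.57 0 0 0 0;-0.25 0.57 0 0 0 0;-0.25 0.57 0 0 0 0;0 0 0 0 0 0.016;0 0 0 0 0 0.016;0 0 0 0 0 0;0 0 0 0 0 0")

```text
time_s: 29.3
position: [0.6341, -0.1096, 0.1225]
tcp_rot: [[0.201, 0.98, -0.004], [0.98, -0.201, 0.001], [0.001, -0.004, -1.0]]
force: [0.0, -0.0, -0.4]
opening: 1.002
grasp_force: 0.0
```

```bash
python3 - <<'E'
from h import *
im=capture("side")[:,:,::-1]; cv2.imwrite("pics/side8.png",im); s=bot.read_state();print(s["position"],s["tcp_rot"][:,1])
cv2.imwrite("pics/g8.png",cv2.resize(im[80:310,220:490],None,fx=2.5,fy=2.5,interpolation=cv2.INTER_CUBIC))
E
```

```text
[ 0.63416121 -0.10958152  0.12296459] [ 0.97949373 -0.20144909 -0.00320934]
```

View pics/g8.png

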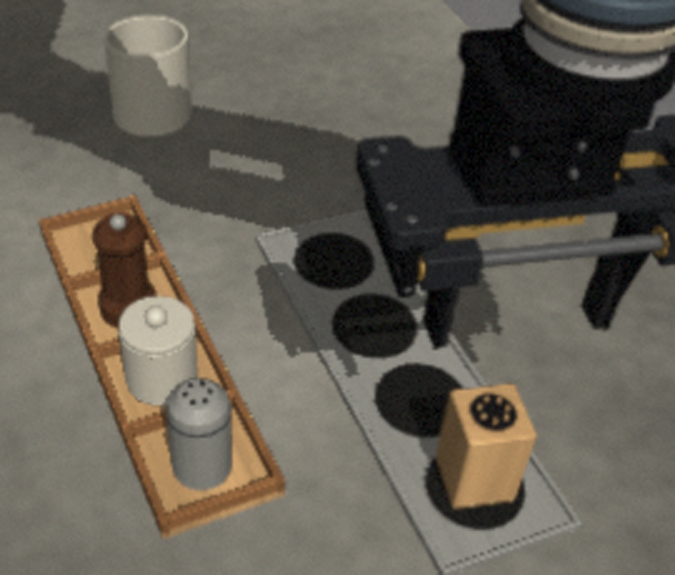

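Mill (120,265), pot (158,350) and shaker (200,430) stand upright in their wells, and the picks box (487,445) is next. The mug is untouched.

apply_moves(plan="0 0 0.3 0 0 0;0 0 0.4 0 0 0;0 0 0.4 0 0 0;0 0 0.4 0 0 0;0 0 0.4 0 0 0;0 0 0.3 0 0 0;0 0 0.2 0 0 0;0 0 0 0 0 0;0 0 0 0 0 0")

```text
time_s: 30.1
position: [0.635, -0.1098, 0.0043]
tcp_rot: [[0.203, 0.979, -0.001], [0.979, -0.203, 0.0], [0.0, -0.001, -1.0]]
force: [0.6, -0.2, -0.1]
opening: 1.003
grasp_force: 0.0
```

apply_moves(plan="0 0 0 0 0 0;0 0 0 0 0 0;0 0 0 0 0 0;0 0 0 0 0 0;0 0 0 0 0 0;0 0 0 0 0 0;0 0 0 0 0 0;0 0 0 0 0 0;0 0 0 0 0 0;0 0 0 0 0 0", gripper=-1)

```text
time_s: 30.93
position: [0.6354, -0.11, 0.0048]
tcp_rot: [[0.204, 0.979, 0.0], [0.979, -0.204, -0.0], [-0.0, 0.0, -1.0]]
force: [-0.0, -0.0, 1.6]
opening: 0.507
grasp_force: 30.0
```

apply_moves(plan="0 0 0 0 0 0;0 0 0 0 0 0;0 0 0 0 0 0;0 0 0 0 0 0")

```text
time_s: 31.27
position: [0.6354, -0.11, 0.0048]
tcp_rot: [[0.204, 0.979, 0.0], [0.979, -0.204, -0.0], [-0.0, 0.0, -1.0]]
force: [-0.3, 0.1, 1.7]
opening: 0.504
grasp_force: 30.0
```

apply_moves(plan="0 0 -0.1 0 0 0;0 0 -0.1 0 0 0;0 0 0 0 0 0;0 0 0 0 0 0")

```text
time_s: 31.6
position: [0.6358, -0.1101, 0.0152]
tcp_rot: [[0.204, 0.979, 0.001], [0.979, -0.204, -0.0], [-0.0, 0.001, -1.0]]
force: [0.4, 0.3, -0.5]
opening: 0.506
grasp_force: 30.0
```

apply_moves(plan="0 0 -0.3 0 0 0;0 0 -0.5 0 0 0;0 0 -0.5 0 0 0;0 0 -0.5 0 0 0;0 0 -0.5 0 0 0;0 0 0 0 0 -0.01;0 0 0 0 0 -0.01;0 0 0 0 0 -0.01;0 0 0 0 0 -0.01;0 0 0 0 0 0")

```text
time_s: 32.43
position: [0.6351, -0.1099, 0.1295]
tcp_rot: [[-0.047, 0.999, -0.0], [0.999, 0.047, 0.0], [0.0, -0.0, -1.0]]
force: [1.0, 0.7, -0.4]
opening: 0.501
grasp_force: 30.0
```

apply_moves(plan="0.54 -0.28 0 0 0 0;0.54 -0.28 0 0 0 0;0.54 -0.28 0 0 0 0;0.54 -0.28 0 0 0 0;0.54 -0.28 0 0 0 0;0.54 -0.28 0 0 0 0;0.54 -0.28 0 0 0 0;0.54 -0.28 0 0 0 0;0.54 -0.28 0 0 0 0;0.54 -0.28 0 0 0 0")

```text
time_s: 33.27
position: [0.4822, 0.1544, 0.1297]
tcp_rot: [[-0.044, 0.999, 0.0], [0.999, 0.044, 0.0], [0.0, 0.0, -1.0]]
force: [0.0, 0.4, -1.2]
opening: 0.505
grasp_force: 30.0
```

apply_moves(plan="0.54 -0.28 0 0 0 0;0.54 -0.28 0 0 0 0;0 0 0 0 0 0;0 0 0 0 0 0;0 0 0 0 0 0;0 0 0 0 0 0")

```text
time_s: 33.77
position: [0.4537, 0.2052, 0.1298]
tcp_rot: [[-0.045, 0.999, 0.001], [0.999, 0.045, -0.0], [-0.0, 0.001, -1.0]]
force: [0.5, 0.1, -0.5]
opening: 0.501
grasp_force: 30.0
```

apply_moves(plan="0.02 0.02 0.3 0 0 0;0 0 0.5 0 0 0;0 0 0.5 0 0 0;0 0 0.5 0 0 0;0 0 0.4 0 0 0;0 0 0.2 0 0 0;0 0 0 0 0 0;0 0 0 0 0 0;0 0 0 0 0 0")

```text
time_s: 34.52
position: [0.4548, 0.2068, 0.0105]
tcp_rot: [[-0.045, 0.999, 0.002], [0.999, 0.045, 0.0], [0.0, 0.002, -1.0]]
force: [0.0, 0.5, -1.4]
opening: 0.503
grasp_force: 30.0
```

apply_moves(plan="0 0 0.04 0 0 0;0 0 0.04 0 0 0;0 0 0.02 0 0 0;0 0 0 0 0 0;0 0 0 0 0 0;0 0 0 0 0 0")

```text
time_s: 35.02
position: [0.4537, 0.207, 0.0048]
tcp_rot: [[-0.046, 0.999, 0.0], [0.999, 0.046, 0.0], [0.0, 0.0, -1.0]]
force: [0.3, -0.2, -0.9]
opening: 0.501
grasp_force: 30.0
```

apply_moves(plan="0 0 0.02 0 0 0;0 0 0.02 0 0 0;0 0 0 0 0 0;0 0 0 0 0 0;0 0 0 0 0 0")

```text
time_s: 35.43
position: [0.4537, 0.207, 0.0027]
tcp_rot: [[-0.046, 0.999, 0.0], [0.999, 0.046, 0.0], [0.0, 0.0, -1.0]]
force: [-0.2, 0.7, 1.7]
opening: 0.498
grasp_force: 30.0
```

Contact. Releasing, rising, and moving clear for a final look.

apply_moves(plan="0 0 0 0 0 0;0 0 0 0 0 0;0 0 0 0 0 0;0 0 0 0 0 0;0 0 0 0 0 0;0 0 0 0 0 0;0 0 0 0 0 0;0 0 0 0 0 0;0 0 0 0 0 0", gripper=1)

```text
time_s: 36.18
position: [0.4536, 0.2069, 0.0026]
tcp_rot: [[-0.046, 0.999, -0.0], [0.999, 0.046, 0.0], [0.0, -0.0, -1.0]]
force: [-0.1, -0.4, 0.7]
opening: 0.988
grasp_force: 0.0
```

apply_moves(plan="0 0 -0.2 0 0 0;0 0 -0.4 0 0 0;0 0 -0.5 0 0 0;0 0 -0.5 0 0 0;0 0 -0.5 0 0 0;0 0 -0.5 0 0 0;0 0 -0.5 0 0 0;0 0 0 0 0 0;0 0 0 0 0 0")

```text
time_s: 36.93
position: [0.4546, 0.2072, 0.1597]
tcp_rot: [[-0.046, 0.999, 0.004], [0.999, 0.046, 0.001], [0.001, 0.004, -1.0]]
force: [-0.4, -0.2, -0.9]
opening: 0.998
grasp_force: 0.0
```

apply_moves(plan="-0.4 0.5 0 0 0 0;-0.4 0.5 0 0 0 0;-0.4 0.5 0 0 0 0;-0.4 0.5 0 0 0 0;-0.4 0.5 0 0 0 0;-0.4 0.5 0 0 0 0;-0.4 0.5 0 0 0 0;0 0 0 0 0 0;0 0 0 0 0 0;0 0 0 0 0 0")

```text
time_s: 37.77
position: [0.633, 0.0753, 0.156]
tcp_rot: [[-0.046, 0.999, -0.004], [0.999, 0.046, 0.001], [0.001, -0.004, -1.0]]
force: [-0.9, 0.6, -0.2]
opening: 1.005
grasp_force: 0.0
```

```bash
python3 - <<'E'
from h import *
im=capture("side")[:,:,::-1]; s=bot.read_state();print(s["position"],s["time_s"])
cv2.imwrite("pics/g9.png",cv2.resize(im[80:310,220:490],None,fx=2.5,fy=2.5,interpolation=cv2.INTER_CUBIC))
E
```

```text
[0.63276588 0.07581758 0.15633928] 37.8167
```

View pics/g9.png

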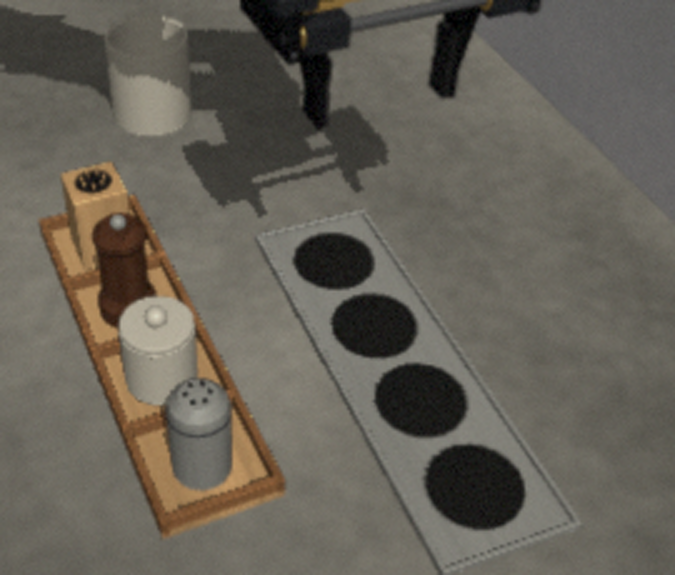

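All four stand upright in their wells: picks (95,215), mill (120,265), pot (158,350) and shaker (200,430). The tray is empty, the mug (148,75) has not moved and the gripper is clear.

```bash
python3 -c "
from rig import bot
print(bot.hand_in())"
```

```text
the job is handed in; nothing more can be done
None
```

The job is handed in: picks, mill, pot and shaker (left to right) stand upright in the buffet stand, in reverse order as asked, with the mug untouched, at about 38 s of the 93 s allowed.

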